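# Fold out the tape peg and hang the amber roll

## Robot

A 6-joint arm with a two-finger parallel gripper is mounted at the origin on a cart in front of the work surface, level with it; the furniture and walls round the work are solid. World frame = base frame: x ahead of the robot, y to its left, z up, the work surface at z = 0. Lengths are in mm, angles in rad, forces in N, time in s.
With the tool pointing down it reaches from about 350 to 975 mm from the base axis. Payload 7.1 kg.
Tool frame: the origin (TCP) lies on the front face of the gripper's body, between the roots of the fingers; the fingertips stand 80 mm ahead of it and the grasp point (between the pads) lies 61 mm ahead of it (env.tips_ahead is the distance from the TCP to the fingertips, in mm); z points along the fingers, y is the direction in which the jaws open and shut (so a half turn about z gives the same grasp; the last joint's range is limited). The gripper opens to 88 mm and grips with 3 to 60 N. Pads are 20 mm wide; open, the fingers measure 115 mm over their backs; the gripper's body (75 mm by 178 mm) begins 61 mm behind the grasp point.
Start: joints at [-1.332, 0.423, 1.63, -0, 1.089, -0.019], TCP at [159.365, -604.325, 302.675] pointing down, gripper open.
Joint ranges: [-3, 3], [-0.9, 2.11], [0.09, 2.58], [-1.31, 4.45], [0.11, 2.69], [-2.54, 2.54]. Speed limits (rad/s): [2.39, 2.39, 3.01, 3.14, 3.14, 3.14].

## Interface

Orientations are given as a unit quaternion [x, y, z, w].
In Python, from station import env, set_gripper, viewer, workorder gives the robot as it stands. Calls block until the motion is done:
- env.reach(position, orientation): joint-space move of the TCP to a pose.
- env.move_l(position, rot=None, rate=150, f_stop=None): straight line of the TCP; rot=None keeps the orientation; rate is the mean speed in mm/s. With f_stop (N) it stops when the force on the tool has changed by that much, and returns True; else False.
- env.move_joints(angles): joint-space move.
- set_gripper(opening): finger opening in mm; the grip force is fixed at half the most; returns when the fingers have stopped.
- env.hold(seconds).
- env.ik(position, orientation): joint angles nearest the present ones, or None.
- env.read_state(): the state.
- viewer.camera(name): name is "scene" or "top"; returns the picture (480x640x3 uint8, blue, green, red); there is no depth.
- viewer.camera_params(name): a dict with "fx", "fy", "cx", "cy" (pixels), "pose" (4x4, takes a point from camera to world coordinates). Camera axes: x right, y up, looking along -z (the intrinsics and any distortion apply to the point x, -y, -z); pixel columns grow to the right and rows downward; lengths in mm; the calibration is good to about 2 mm. A picture is of the moment at which its call begins. camera_params takes no time and is no camera call.
A pose or a line that the arm cannot do raises env.IKError and nothing moves.
- workorder.sign_off(): hands the job in, once; it reports no verdict.
The state is a dict: "time_s": time; "qpos": joint angles; "dq": joint speeds; "tau": joint torques, N m; "tool_pos": TCP position; "orientation": TCP orientation; "force": force on the tool from outside, world axes, zero at the start; "wrist_torque": the same for the moment, N m; "width": finger opening in mm.
Only numpy, scipy, OpenCV 4.12 (cv2) and the standard library are available. Lean on these libraries where they do the work, as an engineer would, in place of code of your own. Each camera call takes 0.05 s, during which the arm holds its last target.

## Task

Get the taping station ready: swing the folded steel peg on the perforated tool panel out and down until it is on its stop, then take the amber tape roll from the rack and hang it on the peg, between the panel and the black ball. Leave the green roll in the rack and do not disturb the other things on the bench.

Things in the scene. Friction and masses are not known exactly. Their poses are not given: they have to be found in the camera images.
- peg (a joint): hinge of the fold-out peg on the tool panel: 0 = folded up flat along the panel (ball on top), 1.45 = fully out, on its stop, with the peg pointing away from the panel and rising 0.12 rad above level. Stiff friction hinge (0.12 N m): the bare peg stays at any angle, about 1 N at the ball moves it.
- panel_face (a point): point on the front face of the grey-blue perforated tool panel (190 wide, 370 high, 3 thick, upright, fixed, on a 5 thick foot plate that reaches 99 mm forward), on its centre line, 150 above the bench. Its x axis points into the panel (away from the robot side), y to the left along the panel, z up. Tweezers and a marker are clipped flat to it near its side edges, 14 proud at most. The panel goes on 220 above this point, so over the folded ball there is panel close behind
- peg_hinge (a point): hinge axis of the peg, 26 in front of the panel face, 150 above the bench; the axis runs along this point's y (horizontal, along the panel). The frame turns with the peg: z runs along the peg from hinge to ball, and x points up when the peg is out. Two steel cheeks and a 44 x 60 back plate surround the hinge to 35 from the panel
- peg_seat (a point): point on the peg's axis where a roll is to hang, 62 from the hinge; the peg is a steel rod of 12 diameter. Axes as peg_hinge
- peg_ball (a point): centre of the black ball knob (26 diameter) at the free end of the peg, 125 from the hinge; folded up its centre is 26 from the panel face and 275 above the bench. Axes as peg_hinge
- amber_roll: amber tape roll, origin at its centre: outside diameter 140, round hole 76, 24 wide (25 at the pale core), wall 32 thick between rim and hole, 0.17 to 0.35 kg. Stands on edge in one of the two slots of the rack; its y axis is the roll's axis, its centre 82 above the bench, its top rim 152
- green_roll: green tape roll, origin at its centre, same size, in the other slot of the rack (80 beside it along the roll's axis); stays there
- rack: light grey fixed rack, 124 x 124, with two slots whose 3 thick side fences (gap 27, top 49 above the bench) hold the rolls upright; origin at the centre of its underside, y along the rolls' axes, slots at y = +40 and -40
- uv_meter: round pale meter puck, 100 diameter, 16 high, lying on the bench; origin at its underside. Bystander
- gauge_block: aluminium block with two pins, 36 x 80 x 32, on the bench; origin at its underside. Bystander
- panel_spare: black glass display panel with amber flex tail, 92 x 154 x 7, flat on the bench; origin at its underside. Fragile bystander

How it is judged:
By the outcome, as a careful person would: the job done as asked, in the order asked, and still so for the second after the job is handed in, with the robot touching nothing.
It also fails if it takes over 56 s, if anything falls off the work surface, if the arm or the gripper's body presses on something with over 40 N, if the wrist force passes 120 N, or if a joint passes its speed limit or range.

## Working session

There is one attempt and no reset: what is moved stays moved. The work goes in short steps, each a Python script; the robot and the scene stay as the last script left them, time stands still between calls to the robot, and variables do not carry over. Pictures are saved under pics/ and viewed, and the job is handed in when it is done.

```bash
mkdir -p pics; ls
python3 - <<'E'
from station import env, set_gripper, viewer, workorder
import cv2
for n in("scene","top"):
    cv2.imwrite(f"pics/{n}0.png",viewer.camera(n)); print(n,viewer.camera_params(n))
s=env.read_state(); print({k:s[k] for k in("time_s","tool_pos","orientation","width","force")}, env.tips_ahead)
E
```

```text
pics
scene {'fx': 531.6111576532344, 'fy': 531.6111576532344, 'cx': 321.29738501499526, 'cy': 231.63787431140386, 'pose': array([[-7.10185132e-01,  5.47402593e-01, -4.42704732e-01,
         7.01087203e+01],
       [-7.03942416e-01, -5.43115594e-01,  4.57701351e-01,
         5.15808117e+02],
       [ 1.01070631e-02,  6.36691333e-01,  7.71052523e-01,
         9.58288031e+02],
       [ 0.00000000e+00,  0.00000000e+00,  0.00000000e+00,
         1.00000000e+00]])}
top {'fx': 448.38762714407227, 'fy': 448.38762714407227, 'cx': 319.085829177796, 'cy': 236.1938706619343, 'pose': array([[ 1.78688318e-02,  9.95141946e-01, -9.68153523e-02,
         4.28206272e+02],
       [-9.99800574e-01,  1.69205565e-02, -1.06069205e-02,
         5.27594926e+01],
       [-8.91722185e-03,  9.69855781e-02,  9.95245839e-01,
         1.08874350e+03],
       [ 0.00000000e+00,  0.00000000e+00,  0.00000000e+00,
         1.00000000e+00]])}
{'time_s': 0.1, 'tool_pos': array([ 159.27995231, -603.96698426,  301.99699868]), 'orientation': array([ 9.91702065e-01,  1.28555612e-01, -7.32881029e-05, -6.81256981e-04]), 'width': 87.74055294514856, 'force': array([-0.00985142,  0.49325816, -0.24525566])} 80.0
```

View pics/scene0.png

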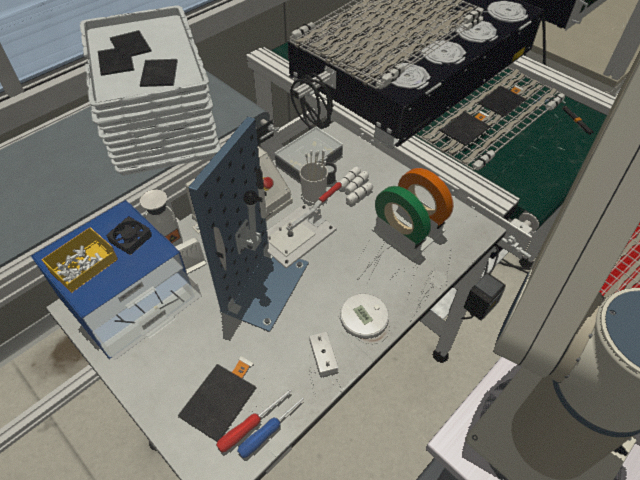

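View pics/top0.png

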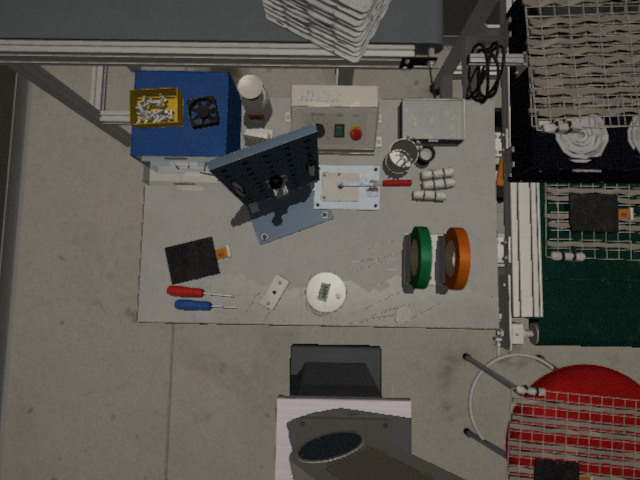

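The scene view shows the panel with its ball near (251,198), the green roll at (403,215) and the amber roll at (427,195). The top view shows the ball near (278,182), green at (420,257) and amber at (456,258). I'll zoom in to measure them.

Run:
```python
import cv2
s=cv2.imread("pics/scene0.png");t=cv2.imread("pics/top0.png")
def crop(im,x,y,w,h,k,n): cv2.imwrite(n,cv2.resize(im[y:y+h,x:x+w],None,fx=k,fy=k,interpolation=cv2.INTER_CUBIC))
crop(s,180,110,160,230,2.6,"pics/c1.png")
crop(s,360,150,110,110,5,"pics/c2.png")
crop(t,200,115,150,140,4,"pics/c3.png")
crop(t,390,210,100,95,6,"pics/c4.png")
```

```text
(no output)
```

View pics/c1.png

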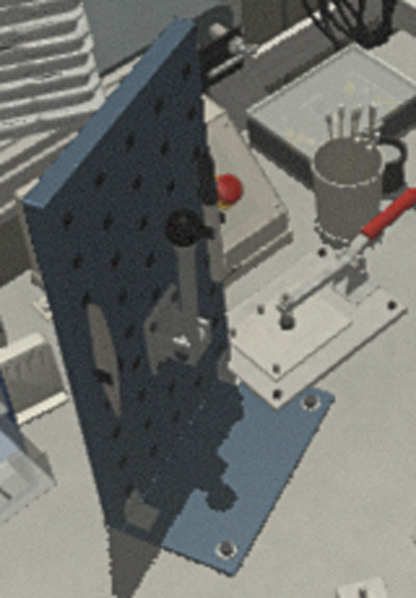

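View pics/c2.png

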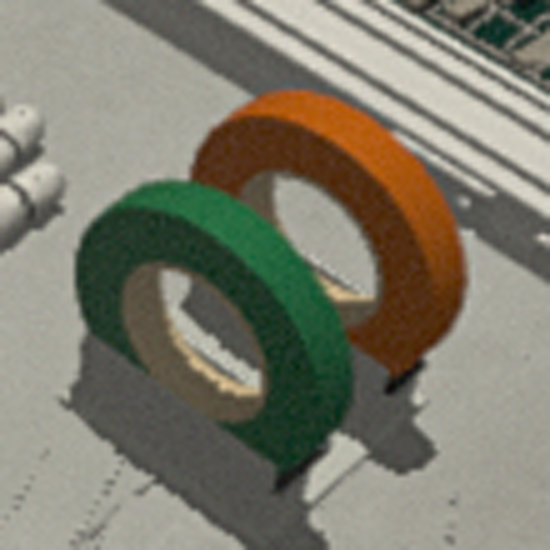

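View pics/c3.png

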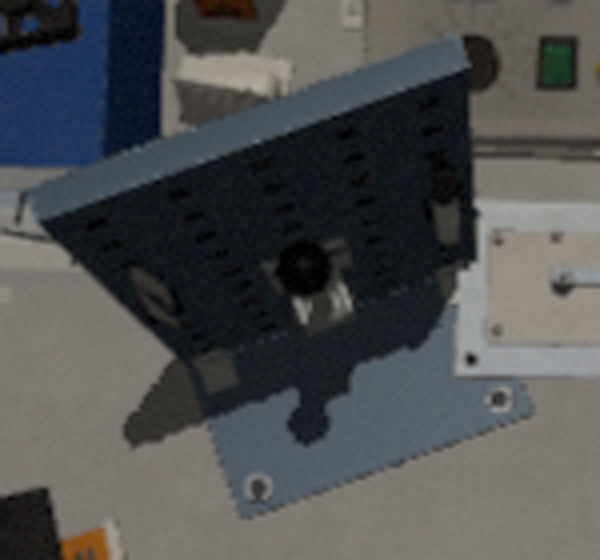

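View pics/c4.png

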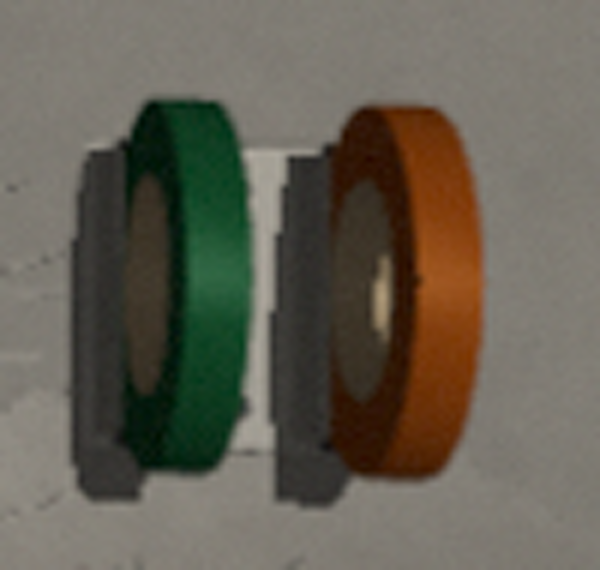

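```bash
cat > h.py <<'E'
import numpy as np, cv2
from scipy.optimize import minimize, least_squares
P={'scene':(531.6111576532344,321.29738501499526,231.63787431140386,np.array([[-7.10185132e-01,5.47402593e-01,-4.42704732e-01,7.01087203e+01],[-7.03942416e-01,-5.43115594e-01,4.57701351e-01,5.15808117e+02],[1.01070631e-02,6.36691333e-01,7.71052523e-01,9.58288031e+02]])),
'top':(448.38762714407227,319.085829177796,236.1938706619343,np.array([[1.78688318e-02,9.95141946e-01,-9.68153523e-02,4.28206272e+02],[-9.99800574e-01,1.69205565e-02,-1.06069205e-02,5.27594926e+01],[-8.91722185e-03,9.69855781e-02,9.95245839e-01,1.08874350e+03]]))}
def proj(n,X):
    f,cx,cy,T=P[n]; c=(np.atleast_2d(X)-T[:,3])@T[:,:3]
    return np.c_[cx+f*c[:,0]/-c[:,2], cy-f*c[:,1]/-c[:,2]]
def onz(n,uv,z):
    f,cx,cy,T=P[n]; d=T[:,:3]@np.array([(uv[0]-cx)/f,-(uv[1]-cy)/f,-1.]); return T[:,3]+d*(z-T[2,3])/d[2]
def tri(a,b):
    r=least_squares(lambda X:np.r_[proj('scene',X)[0]-a,proj('top',X)[0]-b],[600,100,150]); return r.x,r.fun
E
python3 - <<'E'
from h import *
print("ball",tri((251.2,197.7),(276,181.75)))
L5=onz('top',(260.5,244.5),5);R5=onz('top',(333.25,218),5)
L3=onz('top',(211.25,169.5),370);R3=onz('top',(317.5,132),370)
print(L5,R5,np.linalg.norm(L5-R5),np.degrees(np.arctan2(*(L5-R5)[:2])))
print(L3,R3,np.linalg.norm(L3-R3),np.degrees(np.arctan2(*(L3-R3)[:2])))
# scene foot corners
for uv in [(180+232/2.6,110+576/2.6),(180+334/2.6,110+397/2.6)]: print(onz('scene',uv,5))
ims={n:cv2.cvtColor(cv2.imread(f'pics/{n}0.png'),cv2.COLOR_BGR2HSV) for n in P}
roi={'scene':(365,150,470,255),'top':(395,215,485,300)}
hue={'amber':((3,120,60),(20,255,255)),'green':((65,90,30),(95,255,255))}
t=np.linspace(0,2*np.pi,72)
def ring(x,y,z,yaw,r,yo):
    ax=np.array([-np.sin(yaw),np.cos(yaw),0]);ex=np.array([np.cos(yaw),np.sin(yaw),0])
    return np.array([x,y,z])+np.outer(np.cos(t)*r,ex)+np.outer(np.sin(t)*r,[0,0,1])+yo*ax
S=8
def mask(n,p):
    x0,y0,x1,y1=roi[n]; m=np.zeros(((y1-y0)*S,(x1-x0)*S),np.uint8)
    pts=[((proj(n,ring(p[0],p[1],82,p[2],70,s))-[x0,y0]+.5)*S) for s in(-12,12)]
    cv2.fillConvexPoly(m,cv2.convexHull(np.vstack(pts).astype(np.float32)).astype(np.int32),1)
    h=[np.zeros_like(m) for _ in pts]
    for k,s in enumerate((-12.5,12.5)): cv2.fillConvexPoly(h[k],((proj(n,ring(p[0],p[1],82,p[2],38,s))-[x0,y0]+.5)*S).astype(np.int32),1)
    return m,h
for c,g in(('amber',(None)),('green',None)):
    obs={}
    for n in P:
        x0,y0,x1,y1=roi[n]; o=cv2.inRange(ims[n],hue[c][0],hue[c][1])[y0:y1,x0:x1]
        k,l,st,_=cv2.connectedComponentsWithStats(o); o=(l==1+np.argmax(st[1:,4])).astype(np.uint8); cv2.imwrite(f"pics/m_{c}_{n}.png",o*255)
        obs[n]=o
    def cost(p,outs=False):
        e=[]
        for n in P:
            m,h=mask(n,p); near=0
            # visible coloured = hull minus the nearer-face hole
            camy=P[n][3][:,3]; ax=np.array([-np.sin(p[2]),np.cos(p[2])]); s=int((camy[:2]-p[:2])@ax>0)
            mm=m&~h[s]&1
            a=cv2.resize(mm.astype(np.float32),None,fx=1/S,fy=1/S,interpolation=cv2.INTER_AREA)
            d=np.abs(a-obs[n])
            if n=='scene': # ignore occlusion low part & where other roll overlaps
                other='green' if c=='amber' else 'amber'
                x0,y0,x1,y1=roi[n]; q=cv2.inRange(ims[n],hue[other][0],hue[other][1])[y0:y1,x0:x1]; d=d*(cv2.dilate(q,np.ones((3,3)))==0) if c=='amber' else d
            e.append(d.sum())
        return e if outs else sum(e)
    b=onz('top',(456,258) if c=='amber' else (421,257),100)
    best=None
    for yaw in np.radians([-8,-3,0,3,8]):
        r=minimize(cost,[b[0],b[1],yaw],method='Nelder-Mead',options=dict(initial_simplex=[[b[0]+i,b[1]+j,yaw+k] for i,j,k in((0,0,0),(12,0,0),(0,12,0),(0,0,.08))]))
        if best is None or r.fun<best.fun: best=r
    print(c,best.x,np.degrees(best.x[2]),cost(best.x,True),[o.sum() for o in obs.values()])
E
```

```text
ball (array([606.43410546, 142.14572276, 272.79338248]), array([-0.69725163, -0.14793937,  0.47192943,  0.58002803]))
[510.96200446 206.11971767   5.        ] [578.76747208  30.58462346   5.        ] 188.17585057335253 -21.12048451880585
[604.85761552 238.98433106 370.        ] [670.57472222  66.11560473 370.        ] 184.9387321651851 -20.814607649886703
[507.78273528 209.30927184   5.        ]
[574.61566239  33.58295944   5.        ]
amber [ 4.80932291e+02 -2.43647428e+02 -8.17084898e-02] -4.681551614784859 [np.float32(176.67188), np.float32(634.9531)] [np.uint64(1250), np.uint64(693)]
green [ 4.81864704e+02 -1.63841523e+02 -9.45964587e-02] -5.419977838967783 [np.float32(706.28125), np.float32(468.96875)] [np.uint64(1139), np.uint64(683)]
```

```bash
cat > ov.py <<'E'
from h import *
def ov(imgs,rolls,out,k=5):
    t=np.linspace(0,2*np.pi,72); roi={'scene':(365,150,475,260),'top':(395,210,490,305)}
    res=[]
    for n in P:
        x0,y0,x1,y1=roi[n]; im=cv2.resize(imgs[n][y0:y1,x0:x1],None,fx=k,fy=k)
        for (x,y,yaw) in rolls:
            ax=np.array([-np.sin(yaw),np.cos(yaw),0]);ex=np.array([np.cos(yaw),np.sin(yaw),0])
            for r,s in((70,-12),(70,12),(38,-12.5),(38,12.5)):
                X=np.array([x,y,82])+np.outer(np.cos(t)*r,ex)+np.outer(np.sin(t)*r,[0,0,1])+s*ax
                cv2.polylines(im,[((proj(n,X)-[x0,y0]+.5)*k).astype(int)],True,(255,0,255) if s>0 else (255,255,0),1)
        res.append(cv2.resize(im,(400,400)))
    cv2.imwrite(out,np.hstack(res))
E
python3 - <<'E'
from ov import *
im={n:cv2.imread(f'pics/{n}0.png') for n in P}
ov(im,[(480.9,-243.6,-.082),(481.9,-163.8,-.0946)],'pics/ov1.png')
E
```

```text
(no output)
```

View pics/ov1.png

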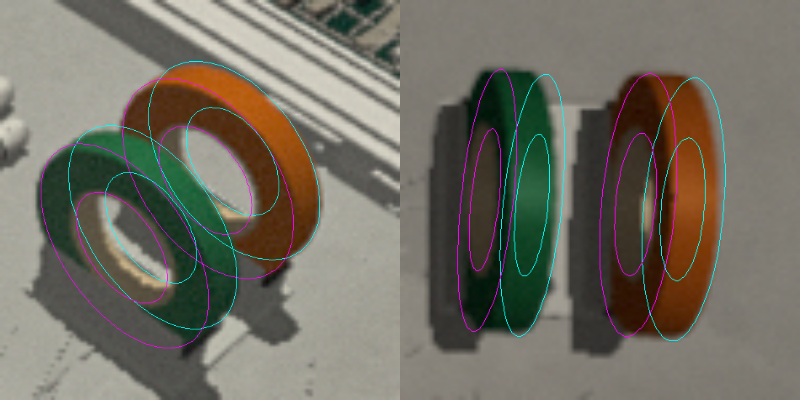

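```bash
cat > fit.py <<'E'
from h import *
roi={'scene':(365,150,475,260),'top':(395,215,490,305)}
hue={'amber':((3,110,30),(22,255,255)),'green':((60,60,15),(100,255,255))}
t=np.linspace(0,2*np.pi,72); S=6
def T(p,X):
    c,s=np.cos(p[2]),np.sin(p[2]); X=np.asarray(X,float); return np.c_[p[0]+c*X[:,0]-s*X[:,1],p[1]+s*X[:,0]+c*X[:,1],X[:,2]]
def poly(n,p,X,m,hull=True):
    q=(proj(n,T(p,X))-roi[n][:2]+.5)*S; q=cv2.convexHull(q.astype(np.float32)); cv2.fillConvexPoly(m,q.astype(np.int32),1)
def ring(r,ys): return np.vstack([np.c_[r*np.cos(t),np.full(72,y),82+r*np.sin(t)] for y in ys])
def fit(ims):
    hs={n:cv2.cvtColor(ims[n],cv2.COLOR_BGR2HSV) for n in P}
    ob={}
    for n in P:
        x0,y0,x1,y1=roi[n]
        for c in hue:
            o=cv2.inRange(hs[n],*hue[c])[y0:y1,x0:x1]
            _,l,st,_=cv2.connectedComponentsWithStats(o); ob[n,c]=(l==1+np.argmax(st[1:,4])).astype(np.float32)
    def cost(p,outs=False):
        e={}
        for n in P:
            x0,y0,x1,y1=roi[n]; Z=lambda:np.zeros(((y1-y0)*S,(x1-x0)*S),np.uint8)
            ign=Z()
            for c,yo in(('g',40),('a',-40)):
                for s in(-15,15):
                    poly(n,p,[(x,yo+s+d,z) for x in(-64,64) for d in(-3,3) for z in(-5,51)],ign)
                poly(n,p,ring(40,(yo-13,)),ign)
                poly(n,p,ring(40,(yo+13,)),ign)
            G,A=Z(),Z()
            poly(n,p,ring(70,(28,52)),G);poly(n,p,ring(70,(-52,-28)),A)
            A[G>0]=0
            w=1-cv2.resize(ign.astype(np.float32),None,fx=1/S,fy=1/S,interpolation=cv2.INTER_AREA)
            for c,M in(('green',G),('amber',A)):
                a=cv2.resize(M.astype(np.float32),None,fx=1/S,fy=1/S,interpolation=cv2.INTER_AREA)
                e[n,c]=(np.abs(a-ob[n,c])*w).sum()
        return e if outs else sum(e.values())
    best=None
    for yaw in(-.06,0,.06):
        b=[481,-204,yaw]
        r=minimize(cost,b,method='Nelder-Mead',options=dict(initial_simplex=[[b[0]+i,b[1]+j,yaw+k] for i,j,k in((0,0,0),(10,0,0),(0,10,0),(0,0,.06))]))
        if best is None or r.fun<best.fun: best=r
    return best.x,cost(best.x,True)
E
python3 - <<'E'
from fit import *
from ov import ov
im={n:cv2.imread(f'pics/{n}0.png') for n in P}
p,e=fit(im);print(p,e)
R=[tuple(T(p,[(0,y,82)])[0][:2])+(p[2],) for y in(40,-40)];print(R)
ov(im,R,'pics/ov2.png')
E
```

```text
[ 4.81105746e+02 -2.00336315e+02 -1.71480283e-02] {('scene', 'green'): np.float32(71.479164), ('scene', 'amber'): np.float32(61.270832), ('top', 'green'): np.float32(73.425934), ('top', 'amber'): np.float32(54.064816)}
[(np.float64(481.7916339182118), np.float64(-160.34219558504003), np.float64(-0.017148028262053222)), (np.float64(480.41985888907607), np.float64(-240.33043367833375), np.float64(-0.017148028262053222))]
```

View pics/ov2.png

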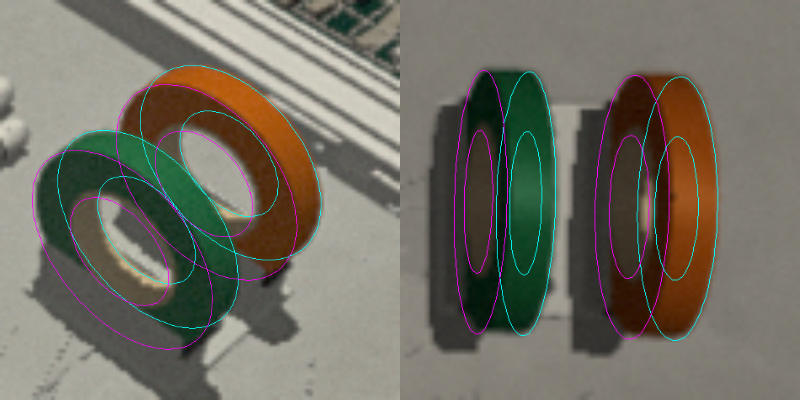

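Run:
```python
import fit as F
from fit import *
im={n:cv2.imread(f'pics/{n}0.png') for n in P}
# rim apex points: print for yaws
for yaw in(-.04,-.02,0,.02,.04):
    p=(481,-200.3,yaw)
    for y0 in(40,-40):
        print(yaw,y0,*[ (proj('top',T(p,[(x,y0+d,82)]))[0]).round(1) for x in(70,-70) for d in(12,-12)])
t=im['top'].astype(int)
for r in (227,229,231,284,286,288): 
    print(r,[tuple(t[r,c]) for c in range(444,470,1)])
```

```text
-0.04 40 [414.4 225.9] [425.  226.5] [412.  288.3] [422.8 288.9]
-0.04 -40 [449.9 227.9] [460.6 228.6] [448.1 290.4] [458.9 291. ]
-0.02 40 [413.8 226.4] [424.4 226.8] [412.7 288.8] [423.5 289.2]
-0.02 -40 [449.3 227.7] [460.  228.1] [448.7 290.2] [459.5 290.6]
0 40 [413.1 226.8] [423.8 227. ] [413.3 289.3] [424.1 289.5]
0 -40 [448.7 227.4] [459.4 227.6] [449.3 289.9] [460.1 290.1]
0.02 40 [412.5 227.3] [423.2 227.2] [413.9 289.8] [424.7 289.7]
0.02 -40 [448.1 227.2] [458.7 227.1] [449.9 289.7] [460.8 289.7]
0.04 40 [411.9 227.7] [422.6 227.5] [414.6 290.2] [425.4 290. ]
0.04 -40 [447.4 226.9] [458.1 226.7] [450.6 289.4] [461.4 289.2]
227 [(np.int64(117), np.int64(124), np.int64(127)), (np.int64(114), np.int64(123), np.int64(126)), (np.int64(116), np.int64(124), np.int64(126)), (np.int64(112), np.int64(120), np.int64(124)), (np.int64(110), np.int64(117), np.int64(122)), (np.int64(102), np.int64(111), np.int64(116)), (np.int64(88), np.int64(97), np.int64(104)), (np.int64(72), np.int64(82), np.int64(96)), (np.int64(68), np.int64(80), np.int64(95)), (np.int64(71), np.int64(85), np.int64
[... 5821 characters left out ...]
 np.int64(29), np.int64(63)), (np.int64(5), np.int64(28), np.int64(63)), (np.int64(3), np.int64(27), np.int64(64)), (np.int64(3), np.int64(30), np.int64(65)), (np.int64(1), np.int64(26), np.int64(64)), (np.int64(4), np.int64(31), np.int64(67)), (np.int64(1), np.int64(26), np.int64(64)), (np.int64(3), np.int64(30), np.int64(68)), (np.int64(21), np.int64(42), np.int64(73)), (np.int64(62), np.int64(75), np.int64(95)), (np.int64(100), np.int64(110), np.int64(120)), (np.int64(120), np.int64(127), np.int64(132)), (np.int64(120), np.int64(131), np.int64(133)), (np.int64(119), np.int64(128), np.int64(130)), (np.int64(120), np.int64(127), np.int64(132)), (np.int64(117), np.int64(126), np.int64(129))]
```

Run:
```python
from h import *
n=np.array([np.cos(.3665),np.sin(.3665),0]);l=np.array([-n[1],n[0],0])
b1=onz('top',(276,181.75),275);b2=onz('scene',(251.2,197.7),275);print(b1,b2)
for q in(b1,b2): print('rel n,l',q@n,q@l)
for nm,pts in {'top':[((260.5,244.5),5),((333.25,218),5),((211.25,169.5),370),((317.5,132),370)],'scene':[((269.2,331.5),5),((308.5,262.7),5)]}.items():
    for uv,z in pts:
        X=onz(nm,uv,z); print(nm,z,(X@n).round(1),(X@l).round(1))
# overlay
B=(b1+b2)/2
for nm in P:
    im=cv2.imread(f'pics/{nm}0.png'); x0,y0,w,h,k=(180,110,160,230,2.6) if nm=='scene' else (200,115,150,140,4)
    c=cv2.resize(im[y0:y0+h,x0:x0+w],None,fx=k,fy=k,interpolation=cv2.INTER_CUBIC)
    for X,col in[(B+26*n+95*l*s+[0,0,z-275],(0,255,255)) for s in(-1,1) for z in(0,5,370)]+[(B,(0,255,0)),(B-[0,0,125],(255,0,255))]+[(B-73*n+95*s*l-[0,0,270],(0,128,255)) for s in(-1,1)]:
        q=((proj(nm,X)[0]+.5-[x0,y0])*k).astype(int); cv2.circle(c,tuple(map(int,q)),4,col,1)
    cv2.imwrite(f'pics/pan_{nm}.png',c)
```

```text
[607.02700127 142.80579964 275.        ] [603.57586744 142.71097471 275.        ]
rel n,l 617.8871604090251 -84.2064942809624
rel n,l 614.6312452214348 -83.05830755123034
top 5 550.9 9.3
top 5 551.3 -178.8
top 370 650.3 6.4
top 370 649.7 -178.6
scene 5 549.2 13.4
scene 5 548.4 -174.6
```

View pics/pan_scene.png

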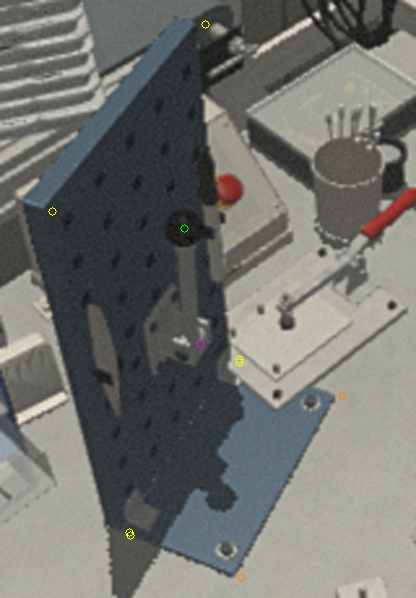

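View pics/pan_top.png

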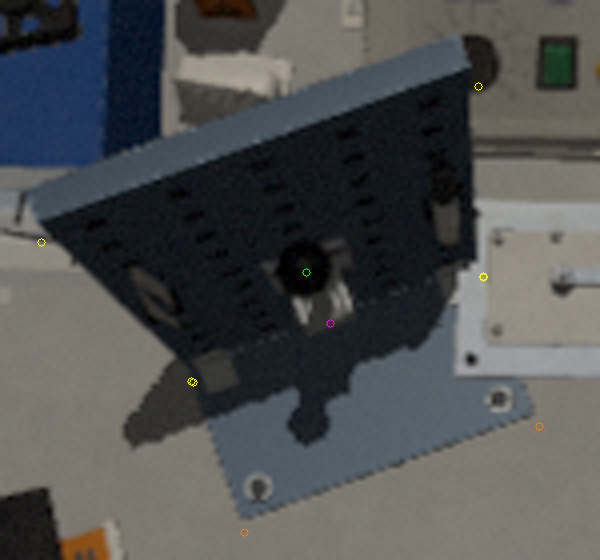

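The measurements agree: the panel normal has a yaw of about 21°, the face is at n≈649 with its centre at l≈-84, and the amber roll is at (480,-240). Next I'll check reachability for the swing and for picking and placing the roll.

```bash
cat > k.py <<'E'
import numpy as np
from scipy.spatial.transform import Rotation as Ro
TH=.3665
n=np.array([np.cos(TH),np.sin(TH),0]);l=np.array([-n[1],n[0],0]);Z=np.array([0,0,1.])
def W(a,b,z): return a*n+b*l+z*Z
def ori(z,y,flip=0):
    z=np.asarray(z,float);y=np.asarray(y,float)*(-1 if flip else 1); z/=np.linalg.norm(z);y=y-z*(y@z);y/=np.linalg.norm(y)
    return Ro.from_matrix(np.c_[np.cross(y,z),y,z]).as_quat()
def tilt(a): return np.cos(a)*n-np.sin(a)*Z
NF,LC=649.,-84.; NH=NF-26
def st(env):
    s=env.read_state(); print('t%.2f'%s['time_s'],'pos',s['tool_pos'].round(1),'F',s['force'].round(1),'w %.1f'%s['width'],'q',np.round(s['qpos'],2))
    return s
def pegpt(th,r=125): return NH-r*np.sin(th), 150+r*np.cos(th)
E
python3 - <<'E'
from station import env
from k import *
for a in(.5,.7,.85,1.0):
  for f in(0,1):
    q=ori(tilt(a),l,f); zt=tilt(a)
    for th in(.05,.5,1,1.45):
        b,z=pegpt(th); j=env.ik(W(b,LC,z)-68*zt,q); print(a,f,th,None if j is None else np.round(j,2))
A=np.array([480.4,-240.3]); ax=np.array([.017,1,0])
for f in(0,1):
    for z in(140,330): print('pick',f,z,env.ik([*A,z+61],ori(-Z,ax,f)))
    for nn in(430,543):
        for z in(220,260): 
            print('place',f,nn,z,env.ik(W(nn,LC,z+61),ori(-Z,n,f)))
E
```

```text
0.5 0 0.05 [0.1  0.26 2.26 2.63 0.49 1.9 ]
0.5 0 0.5 [0.06 0.24 2.37 2.63 0.58 1.86]
0.5 0 1 [0.01 0.34 2.48 2.68 0.77 1.74]
0.5 0 1.45 [-0.02  0.53  2.52  2.73  0.99  1.61]
0.5 1 0.05 [ 0.1   0.26  2.26  2.63  0.49 -1.24]
0.5 1 0.5 [ 0.06  0.24  2.37  2.63  0.58 -1.28]
0.5 1 1 [ 0.01  0.34  2.48  2.68  0.77 -1.41]
0.5 1 1.45 [-0.02  0.53  2.52  2.73  0.99 -1.53]
0.7 0 0.05 None
0.7 0 0.5 [0.09 0.15 2.27 2.14 0.25 2.38]
0.7 0 1 [0.05 0.21 2.39 2.44 0.38 2.03]
0.7 0 1.45 [0.02 0.36 2.45 2.64 0.56 1.78]
0.7 1 0.05 [ 0.12  0.2   2.16  1.94  0.2  -0.53]
0.7 1 0.5 [ 0.09  0.15  2.27  2.14  0.25 -0.76]
0.7 1 1 [ 0.05  0.21  2.39  2.44  0.38 -1.11]
0.7 1 1.45 [ 0.02  0.36  2.45  2.64  0.56 -1.36]
0.85 0 0.05 [ 0.14  0.18  2.07  0.71  0.23 -2.43]
0.85 0 0.5 None
0.85 0 1 None
0.85 0 1.45 [0.06 0.28 2.38 2.37 0.29 2.09]
0.85 1 0.05 [0.14 0.18 2.07 0.71 0.23 0.71]
0.85 1 0.5 [0.11 0.13 2.19 0.97 0.2  0.41]
0.85 1 1 [ 0.08  0.16  2.31  1.7   0.19 -0.35]
0.85 1 1.45 [ 0.06  0.28  2.38  2.37  0.29 -1.05]
1.0 0 0.05 [ 0.16  0.19  1.98  0.28  0.42 -2.  ]
1.0 0 0.5 [ 0.13  0.14  2.1   0.36  0.37 -2.
[... 517 characters left out ...]
0 -4.44089210e-16
  9.18408320e-01 -2.20083677e-01]
place 0 430 260 [ 1.46416323e-01  1.18022492e-01  2.00658037e+00 -4.44089210e-16
  1.01698979e+00 -2.20083677e-01]
place 0 543 220 [ 1.91361085e-01  3.40424960e-01  1.81583384e+00 -4.44089210e-16
  9.85333854e-01 -1.75138915e-01]
place 0 543 260 [ 1.91361085e-01  2.90888280e-01  1.78174720e+00 -4.44089210e-16
  1.06895717e+00 -1.75138915e-01]
pick 1 140 [-4.85969968e-01  4.40469203e-01  1.89327250e+00 -4.44089210e-16
  8.07850948e-01  1.10182472e+00]
pick 1 330 [-4.85969968e-01  1.98036938e-01  1.73393267e+00 -4.44089210e-16
  1.20962304e+00  1.10182472e+00]
place 1 430 220 None
place 1 430 260 None
place 1 543 220 None
place 1 543 260 None
```

Run:
```python
from station import env, set_gripper, viewer
from k import *
import cv2
env.reach(W(440,LC,390),ori(-Z,n)); st(env)
zt=tilt(.5); q=ori(zt,l,1); b=W(617,LC,275)
env.reach(b-150*zt,q); st(env)
env.move_l(b-69*zt,rate=120,f_stop=12); st(env)
for c in("scene","top"): cv2.imwrite(f"pics/{c}1.png",viewer.camera(c))
s=cv2.imread("pics/scene1.png")[120:300,160:340];t=cv2.imread("pics/top1.png")[120:300,190:370]
cv2.imwrite("pics/c5.png",np.hstack([cv2.resize(s,(400,400)),cv2.resize(t,(400,400))]))
```

```text
t2.73 pos [441.1  78.8 389.9] F [ 0.6 -0.1  0.3] w 87.9 q [ 0.15  0.05  1.91 -0.    1.18 -0.22]
t4.80 pos [483.5  95.6 347.2] F [-0.8 -0.3  0.5] w 87.8 q [ 0.04  0.07  2.36  2.41  0.44 -1.05]
t5.62 pos [549.1 120.9 308.1] F [-0.2 -0.5 -0.3] w 87.5 q [ 0.1   0.26  2.26  2.63  0.49 -1.24]
```

View pics/c5.png

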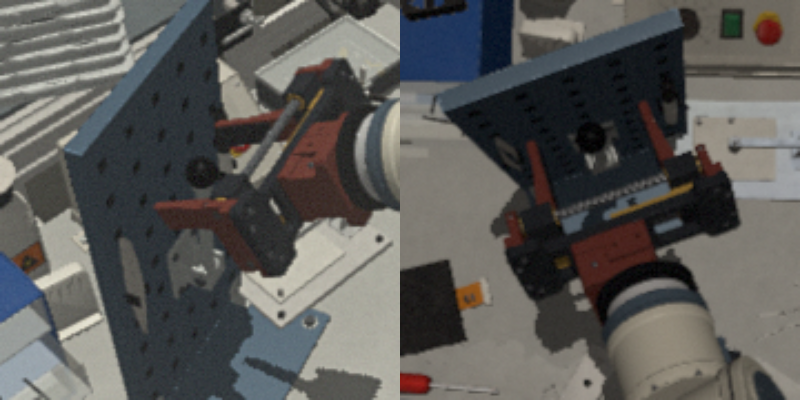

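The ball sits between the fingers, at about (592,137) in the right half, a little short of the tips. I'll close on it and read the force.

Run:
```python
from station import env, set_gripper, viewer
from k import *
set_gripper(20); s=st(env); print('along l %.1f n %.1f'%(s['force']@l,s['force']@n))
```

```text
t6.73 pos [549.4 121.5 308. ] F [-1.5  4.1 -0.5] w 24.5 q [ 0.1   0.26  2.26  2.63  0.49 -1.24]
along l 4.4 n 0.0
```

Run:
```python
from station import env, set_gripper, viewer
from k import *
th0=np.arcsin((NH-617)/125)
for th in (.3,.6,.9,1.2,1.4):
    a=.5+.2*th/1.45; zt=tilt(a); b,z=pegpt(th)
    h=env.move_l(W(b,LC+1,z)-69*zt,ori(zt,l,1),rate=130,f_stop=30)
    s=st(env); print(th,h,'n,l,z',(s['force']@n).round(1),(s['force']@l).round(1))
    if h: break
```

```text
t7.11 pos [521.5 110.9 304.7] F [ 0.3 -1.  -2.3] w 24.7 q [ 0.08  0.22  2.3   2.57  0.45 -1.19]
0.3 False n,l,z -0.1 -1.1
t7.53 pos [491.6  99.4 290.9] F [ 0.6 -1.9 -1.6] w 25.0 q [ 0.06  0.2   2.36  2.53  0.45 -1.18]
0.6 False n,l,z -0.1 -2.0
t7.94 pos [467.5  90.2 267.5] F [-1.2 -5.5  1.8] w 24.6 q [ 0.04  0.22  2.41  2.54  0.48 -1.22]
0.9 False n,l,z -3.1 -4.7
t8.36 pos [452.2  84.2 237.4] F [ 2.1 -5.  -1. ] w 24.7 q [ 0.03  0.28  2.44  2.59  0.52 -1.29]
1.2 False n,l,z 0.1 -5.4
t8.68 pos [446.9  82.2 214.8] F [ 0.6 -7.4 -0.8] w 24.5 q [ 0.03  0.34  2.45  2.63  0.55 -1.35]
1.4 False n,l,z -2.1 -7.2
```

Run:
```python
from station import env, set_gripper, viewer
from k import *
import cv2
s0=env.read_state()
h=env.move_l(s0['tool_pos']+[0,0,-22],rate=40,f_stop=12); s=st(env); print(h,s['tool_pos']-s0['tool_pos'])
for c in("scene","top"): cv2.imwrite(f"pics/{c}2.png",viewer.camera(c))
set_gripper(88)
zt=tilt(.7)
env.move_l(s['tool_pos']-90*zt+[0,0,60],rate=200); st(env)
for c in("scene","top"): cv2.imwrite(f"pics/{c}3.png",viewer.camera(c))
s=cv2.imread("pics/scene3.png")[120:320,160:360];t=cv2.imread("pics/top3.png")[120:300,190:370]
cv2.imwrite("pics/c6.png",np.hstack([cv2.resize(s,(400,400)),cv2.resize(t,(400,400))]))
```

```text
t9.09 pos [445.5  81.6 201.2] F [ 1.5  0.9 -1.7] w 24.5 q [ 0.02  0.38  2.46  2.67  0.6  -1.39]
True [ -1.44437342  -0.64057293 -13.55807414]
t11.68 pos [381.1  56.9 319.2] F [ 0.  -0.6 -0.7] w 87.6 q [-0.08 -0.11  2.49  1.76  0.34 -0.49]
```

View pics/c6.png

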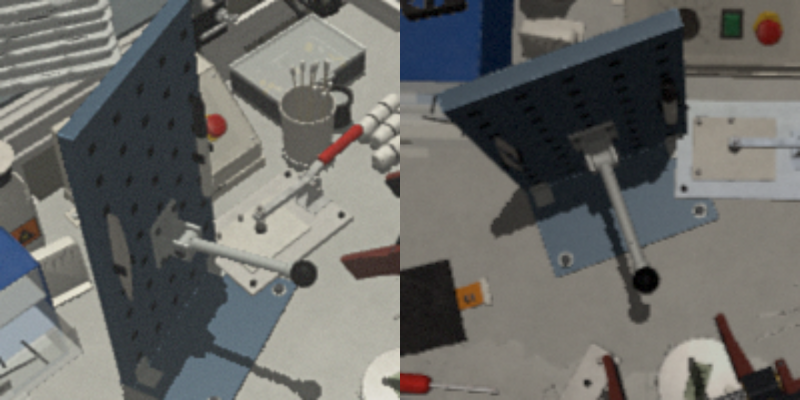

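Run:
```python
from h import *; from k import *
t=cv2.imread("pics/top3.png");s=cv2.imread("pics/scene3.png")
cent={}
for nm,im,(u,v) in(('scene',s,(311,255)),('top',t,(300,245))):
    g=cv2.cvtColor(im,cv2.COLOR_BGR2GRAY)[v-14:v+15,u-14:u+15]
    m=(g<45).astype(np.uint8); _,lb,stt,ct=cv2.connectedComponentsWithStats(m); i=1+np.argmax(stt[1:,4]); print(nm,stt[i],ct[i]); cent[nm]=ct[i]+[u-14,v-14]
print(cent)
X,r=tri(cent['scene'],cent['top']); print(X,r,'n,l,z',X@n,X@l,X[2])
for nm in cent:
    Y=onz(nm,cent[nm],165); print(nm,Y@n,Y@l)
print('expect',pegpt(1.45))
```

```text
scene [ 9 10 12 12 76] [14.32894737 16.03947368]
top [  8   9  12  12 110] [13.71818182 14.71818182]
{'scene': array([311.32894737, 257.03947368]), 'top': array([299.71818182, 245.71818182])}
[496.80573742 101.61295957 163.94725995] [-0.48871172 -0.07038982  0.33531955  0.43339822] n,l,z 500.2245323242725 -83.16580756453476 163.9472599525222
scene 498.9958578948403 -82.67445519533892
top 501.214119372552 -82.84163751444287
expect (np.float64(498.91087612030145), np.float64(165.06284617092084))
```

The peg is on its stop: the ball triangulates to n=500, z=164 against an expected 499 and 165. Next is the amber roll.

```bash
sed -i 's/LC=649.,-84./LC=649.,-83./' k.py
python3 - <<'E'
from station import env, set_gripper, viewer
from k import *
import cv2
A=np.array([480.4,-240.3]); ax=np.array([.017,1,0]); o=ori(-Z,ax)
env.reach(W(400,LC,400),ori(-Z,n)); st(env)
env.reach([*A,300],o); set_gripper(52); st(env)
h=env.move_l([*A,205],rate=120,f_stop=10); st(env); print(h)
for c in("scene","top"): cv2.imwrite(f"pics/{c}4.png",viewer.camera(c))
s=cv2.imread("pics/scene4.png")[120:300,340:520];t=cv2.imread("pics/top4.png")[190:330,370:510]
cv2.imwrite("pics/c7.png",np.hstack([cv2.resize(s,(400,400)),cv2.resize(t,(400,400))]))
E
```

```text
t13.33 pos [402.8  66.  399.4] F [ 0.7 -0.2 -0.5] w 87.6 q [ 0.13 -0.03  1.97  0.    1.21 -0.23]
t15.64 pos [ 480.4 -240.3  300. ] F [-0.9 -0.   0.1] w 52.1 q [-0.49  0.3   1.83  0.    1.02 -2.04]
t16.58 pos [ 480.8 -240.5  205.5] F [-0.1  0.5 -0. ] w 52.1 q [-0.49  0.43  1.89 -0.    0.82 -2.04]
False
```

View pics/c7.png

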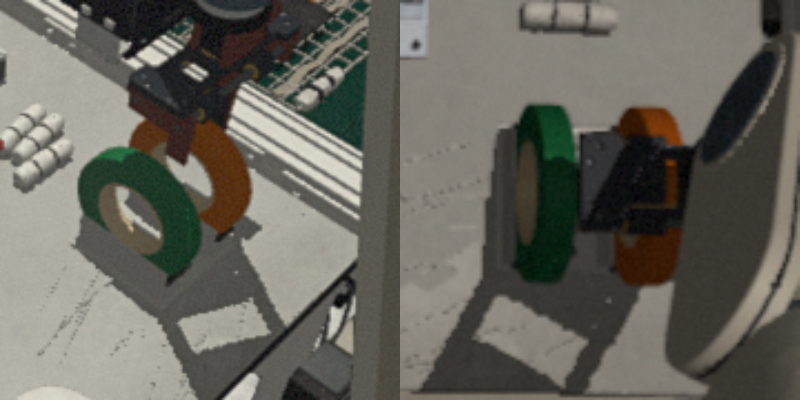

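The left half shows one finger on each side of the amber rim at the top, clear of the green roll. Now I'll close, check the force and lift.

Run:
```python
from station import env, set_gripper, viewer
from k import *
import cv2
set_gripper(15); s=st(env)
p=s['tool_pos']
if 22<s['width']<27 and np.linalg.norm(s['force'])<35:
    h=env.move_l(p+[0,0,25],rate=60,f_stop=40); s=st(env); print(h)
    if not h:
        env.move_l(p+[0,0,165],rate=200); st(env)
for c in("scene","top"): cv2.imwrite(f"pics/{c}5.png",viewer.camera(c))
s=cv2.imread("pics/scene5.png")[60:300,320:560];t=cv2.imread("pics/top5.png")[190:330,370:510]
cv2.imwrite("pics/c8.png",np.hstack([cv2.resize(s,(400,400)),cv2.resize(t,(400,400))]))
```

```text
t17.23 pos [ 480.4 -240.4  205.1] F [-0.3 -0.4  1.3] w 24.0 q [-0.49  0.43  1.89 -0.    0.82 -2.04]
t17.80 pos [ 480.5 -240.4  230.5] F [ 0.   0.2 -2.8] w 23.6 q [-0.49  0.39  1.88  0.    0.87 -2.04]
False
t18.65 pos [ 479.8 -240.1  368.9] F [ 0.3 -0.4 -2.7] w 23.9 q [-0.49  0.22  1.76  0.    1.16 -2.04]
```

View pics/c8.png

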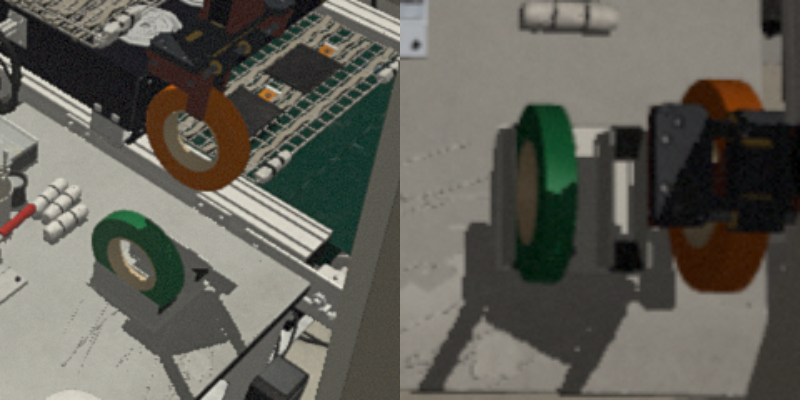

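The roll is held at 23.9 mm width, the weight is about 2.8 N, and green is undisturbed. Next I'll carry it to the pre-insertion pose and look.

Run:
```python
from station import env, set_gripper, viewer
from k import *
import cv2
o=ori(-Z,n)
env.reach(W(425,LC,388),o); st(env)
h=env.move_l(W(430,LC,161+123),rate=150,f_stop=15); st(env); print(h)
for c in("scene","top"): cv2.imwrite(f"pics/{c}6.png",viewer.camera(c))
s=cv2.imread("pics/scene6.png")[150:350,200:400];t=cv2.imread("pics/top6.png")[140:320,210:390]
cv2.imwrite("pics/c9.png",np.hstack([cv2.resize(s,(400,400)),cv2.resize(t,(400,400))]))
```

```text
t20.35 pos [426.7  74.5 387.8] F [-0.2  0.1 -1.1] w 23.5 q [ 0.15  0.03  1.94 -0.    1.18 -0.22]
t21.19 pos [431.7  76.5 284.5] F [ 0.3 -0.3 -2.2] w 23.4 q [ 0.15  0.17  2.04 -0.    0.93 -0.22]
False
```

View pics/c9.png

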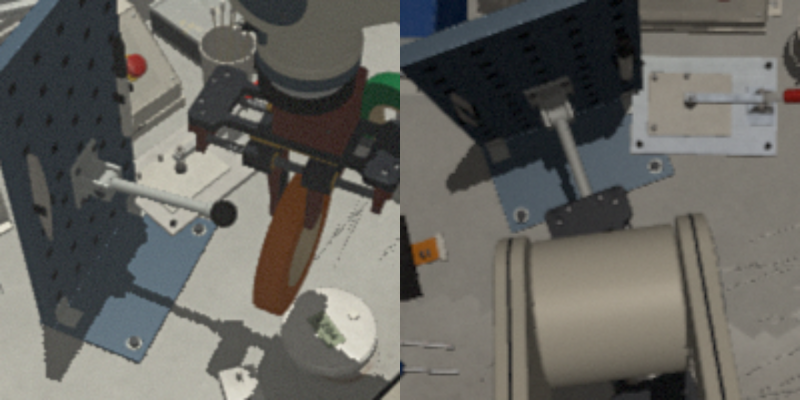

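The left half shows the roll upright and facing the ball at (223,213), clear of it. Now I'll insert it.

Run:
```python
from station import env, set_gripper, viewer
from k import *
import cv2
h=env.move_l(W(547,LC,161+123),rate=80,f_stop=6); s=st(env); print(h,s['tool_pos']@n)
for c in("scene","top"): cv2.imwrite(f"pics/{c}7.png",viewer.camera(c))
s=cv2.imread("pics/scene7.png")[150:350,180:380];t=cv2.imread("pics/top7.png")[140:320,210:390]
cv2.imwrite("pics/c10.png",np.hstack([cv2.resize(s,(400,400)),cv2.resize(t,(400,400))]))
```

```text
t22.91 pos [540.1 118.4 284. ] F [-0.6  0.1 -2.2] w 23.6 q [ 0.19  0.34  1.81 -0.    0.99 -0.17]
False 546.625978095017
```

View pics/c10.png

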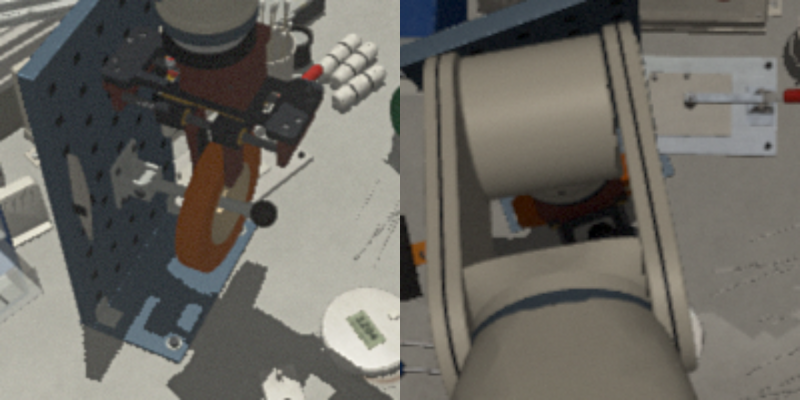

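The peg now runs through the hole, with the ball at (263,213) outside the roll. I'll lower until contact, release and withdraw.

Run:
```python
from station import env, set_gripper, viewer
from k import *
import cv2
p=env.read_state()['tool_pos']
h=env.move_l([p[0],p[1],248],rate=40,f_stop=3); s=st(env); print(h)
env.hold(.2); st(env)
set_gripper(33); s=st(env)
cv2.imwrite("pics/scene8.png",viewer.camera("scene"))
h=env.move_l(s['tool_pos']+[0,0,60],rate=60,f_stop=6); st(env); print(h)
cv2.imwrite("pics/scene9.png",viewer.camera("scene"))
cv2.imwrite("pics/c11.png",np.hstack([cv2.resize(cv2.imread(f"pics/scene{i}.png")[150:350,180:380],(400,400)) for i in(8,9)]))
```

```text
t23.80 pos [539.9 118.4 249.9] F [ 0.4 -0.4  3.5] w 23.9 q [ 0.19  0.39  1.83 -0.    0.92 -0.17]
True
t24.00 pos [539.8 118.4 249.9] F [ 0.4 -0.5  5.9] w 23.9 q [ 0.19  0.39  1.83 -0.    0.92 -0.17]
t24.39 pos [538.9 118.2 248.9] F [ 0.3 -0.5  0. ] w 32.7 q [ 0.19  0.39  1.83  0.    0.93 -0.17]
t25.58 pos [538.7 118.1 308.5] F [-0.1  0.9 -0.3] w 32.9 q [ 0.19  0.31  1.79 -0.    1.05 -0.17]
False
```

View pics/c11.png

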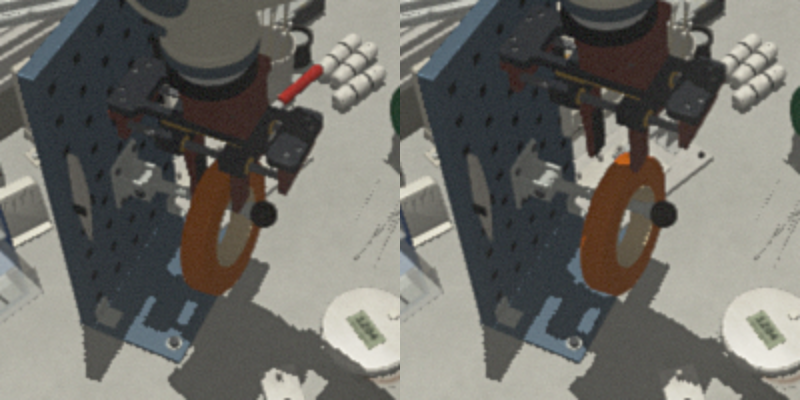

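The roll hangs on the peg and the tool is free of it. I'll back off upward and away from the panel, then check.

Run:
```python
from station import env, set_gripper, viewer
from k import *
import cv2
env.move_l(W(547,LC,360),rate=200)
env.move_l(W(400,LC-40,400),rate=220)
env.reach([330,-330,400],ori(-Z,[0,1,0])); env.hold(.3); st(env)
for c in("scene","top"): cv2.imwrite(f"pics/{c}10.png",viewer.camera(c))
s=cv2.imread("pics/scene10.png")[150:350,180:380];t=cv2.imread("pics/top10.png")[140:320,210:390]
cv2.imwrite("pics/c12.png",np.hstack([cv2.resize(s,(400,400)),cv2.resize(t,(400,400))]))
```

```text
t28.99 pos [ 330.2 -329.7  400. ] F [-0.5  0.7  0. ] w 32.6 q [-0.81  0.07  1.86  0.    1.21 -2.38]
```

View pics/c12.png

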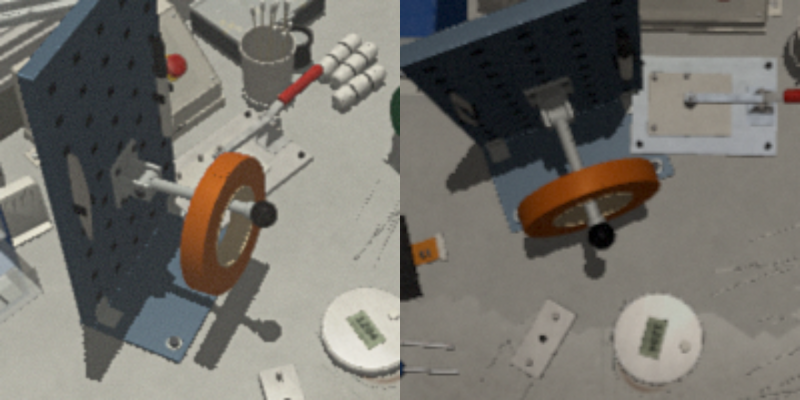

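View pics/top10.png

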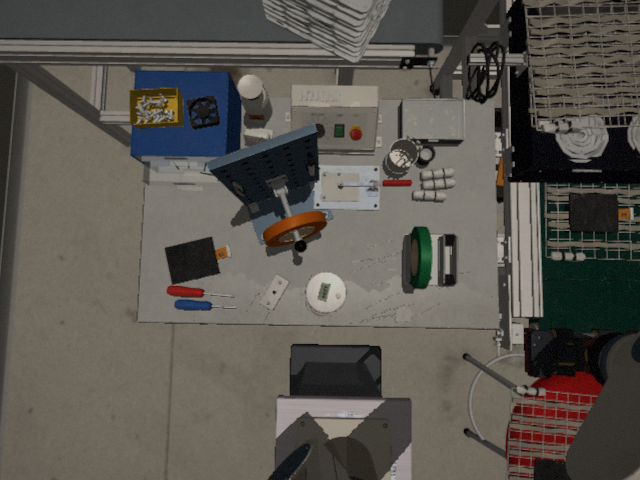

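Run:
```python
from station import env, viewer, workorder
import cv2, numpy as np
a=cv2.imread("pics/top10.png"); env.hold(.5); b=viewer.camera("top"); cv2.imwrite("pics/top11.png",b)
print('moving px',(cv2.absdiff(a,b)[150:310,140:490].max(2)>60).sum())
o=cv2.imread("pics/top0.png")
for nm,(x,y,w,h) in dict(panel_spare=(155,225,85,65),gauge=(255,270,38,45),meter=(300,268,50,50),green=(402,222,34,72),drivers=(160,282,85,32)).items():
    r=cv2.phaseCorrelate(*[cv2.cvtColor(i[y:y+h,x:x+w],cv2.COLOR_BGR2GRAY).astype(np.float32) for i in(o,b)],cv2.createHanningWindow((w,h),cv2.CV_32F)); print(nm,np.round(r[0],2),round(r[1],2))
from h import *; from k import n,l
im={'top':(b,(300,246)),'scene':(cv2.imread('pics/scene10.png'),(311,256))}; c={}
for nm,(i,(u,v)) in im.items():
    m=(cv2.cvtColor(i,cv2.COLOR_BGR2GRAY)[v-11:v+12,u-11:u+12]<45).astype(np.uint8); _,lb,s,ct=cv2.connectedComponentsWithStats(m); k=1+np.argmax(s[1:,4]); c[nm]=ct[k]+[u-11,v-11]; print(nm,c[nm],s[k])
X,r=tri(c['scene'],c['top']); print(X@n,X@l,X[2])
```

```text
moving px 0
panel_spare [ 0.05 -0.05] 0.96
gauge [0.02 0.69] 0.98
meter [-0.05 -0.03] 0.96
green [-0.11  0.14] 0.95
drivers [-0.22  0.02] 0.98
top [299.93548387 243.92258065] [  0   0  23  17 155]
scene [311.43902439 256.90243902] [ 6  6 12 12 82]
502.35481686720516 -85.26580892909955 160.95450336782412
```

The scene-camera ball pixel is unchanged, while the top-camera blob merged with roll shadow. The gauge block's 0.69 px shift needs a closer look.

Run:
```python
import cv2,numpy as np
f=["top0","top11"]; g=["scene0","scene10"]
A=[cv2.resize(cv2.imread(f"pics/{i}.png")[268:318,252:302],(390,290),interpolation=cv2.INTER_NEAREST) for i in f]
B=[cv2.resize(cv2.imread(f"pics/{i}.png")[325:380,300:350],(390,290),interpolation=cv2.INTER_NEAREST) for i in g]
cv2.imwrite("pics/c13.png",np.vstack([np.hstack(A),np.hstack(B)]))
```

```text
(no output)
```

View pics/c13.png

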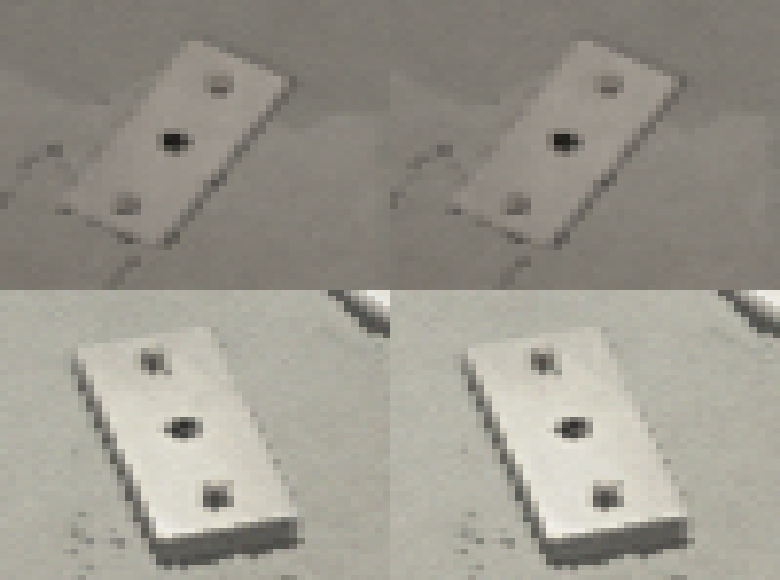

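The gauge block is in identical pixels before and after in both cameras, so it has not moved. I'll hand the job in.

Run:
```python
from station import env, workorder
print(workorder.sign_off()); print(env.read_state()['time_s'])
```

```text
the job is handed in; nothing more can be done
None
the job is handed in; nothing more can be done
```

The taping station is set up and I handed the job in at about 30 s, inside the 56 s limit. I swung the peg out by its ball until it met the stop. I then lifted the amber roll from the rack, threaded it over the ball, lowered it onto the peg and moved the arm well clear.

**Last checks**
- **Peg:** before hanging the roll, the ball measured z≈164 mm and n≈500 mm (distance along the panel normal), against 165 and 499 expected on the stop. Its pixel in the scene camera was unchanged after the roll was hung.
- **Amber roll:** it hangs between the panel and the ball, and two top-camera pictures about 0.5 s apart showed no movement.
- **Other things:** the green roll, UV meter, display panel and screwdrivers matched their starting pixels to within about 0.2 px.

**Checks that disagreed**
- **Ball position after hanging:** the recalculation gave z≈161 mm, because the ball blob in the top camera merged with a neighbouring dark area. I relied on the scene camera instead.
- **Gauge block:** an automatic comparison reported a 0.69 px shift, but close-ups from both cameras showed it had not moved.
- **Folded peg:** it measured about 6 mm further from the panel than a fully folded peg should. This caused no problem.

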